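# Weigh the tall sample pot on the spring hook scale

### The arm

A 6-joint arm with a two-finger parallel gripper is mounted at the origin on a cart in front of the work surface, level with it; the furniture and walls round the work are solid. World frame = base frame: x ahead of the robot, y to its left, z up, the work surface at z = 0. Lengths are in m, angles in rad, forces in N, time in s.
With the tool pointing down it reaches from about 0.275 to 0.85 m from the base axis. Payload 5.2 kg.
Tool frame: the origin (TCP) lies midway between the tips of the shut fingers; the grasp point (between the pads) lies 19 mm behind it; z points along the fingers, y is the direction in which the jaws open and shut (so a half turn about z gives the same grasp; the last joint's range is limited). The gripper opens to 85 mm and grips with 20 to 120 N. Pads are 22 mm wide; open, the fingers measure 114 mm over their backs; the gripper's body (76 mm by 85 mm) begins 54 mm behind the grasp point. The pads swing forward as they close: fully open they stand 13 mm farther back than shut.
Start: joints at [-1.45, 0.259, 1.535, -0, 1.348, -0.203], TCP at [0.175, -0.521, 0.231] pointing down, gripper open.
Joint ranges: [-3.14, 3.14], [-0.91, 2.08], [0.19, 2.58], [-1.22, 4.36], [0.22, 2.71], [-3.12, 3.12]. Speed limits (rad/s): [2.57, 2.57, 3.14, 3.14, 3.14, 3.14].

### API

Orientations are given as a 3x3 rotation matrix whose columns are the frame's x, y, z axes.
In Python, from workcell import state, vision, job, spotter gives the robot as it stands. The module is installed in compiled form; this text tells all that it offers.
- The arm moves only by the shell command python3 -m handwheel 'ROWS'. ROWS is JSON, one flat list of numbers, 5 for each row, row after row: the shift along the world's x, y, z in units of 30 mm (1.0 is 30 mm), then the turn about the world's z in units of 6 degrees (1.0 is 6 degrees), then the closure, from -1 (fully open) to 1 (shut), so that 0 is half open. A call has 1 to 10 rows; each row is the pose to reach, as a shift and turn from the pose commanded when the call began; what a row does not reach only later rows make up. A row lasts 1/12 s, in which the tool goes at most 41.7 mm and 7.16 degrees, less where a joint would pass 70% of its speed; a pose out of reach is approached as far as the arm can. A call with a gripper value outside its range is refused whole. The fingers move at their own pace and stop on an object; the grip force is fixed at half the most. Time passes only in rows, so rows that repeat a pose let the fingers close. It gives the time, the measured TCP pose, the force and the opening at its end, in the units of the state.
- state(): the state, without advancing time (a new reading comes with each control period).
- vision.grab_frame(name): name is "scene" or "side" or "wrist"; returns a dict with "frame" (420x560x3 uint8, red, green, blue), "z_map" (420x560 float32, m along the optical axis (not along the pixel's ray), 0 where there is no reading), "fx", "fy", "cx", "cy" (pixels), "dist" ([k1, k2, p1, p2, k3] as OpenCV has them; the pictures are not rectified), "rvec" (rotation vector, rad) and "tvec" (3), from world to camera coordinates, as OpenCV has them; the wrist camera has in their place "T_tool_cam" (4x4, takes a point from camera to tool coordinates, whose origin is the TCP and whose axes are the flange's). Camera axes: x right, y down, z forward; pixel columns grow to the right and rows downward; lengths in m; the calibration is good to about 2 mm. A picture is of the moment at which its call begins: read the wrist's pose just before it.
- job.close_job(): hands the job in, once; it reports no verdict.
Trained networks look in a picture, given as the dict that the camera call returned (one of the last four; its "shot" number tells which), for a name from the list of things; names that differ only in an ending like _2 or _b are one class to them, and where a whole thing is asked for, a point or a joint stands for the part that bears it (a point fixed in the world has none). Each returns a list of dicts, best first, with "score" (0 to 1); they miss things now and then, are a little off and sometimes report something else, mostly with a low value. They report only what shows in the picture. A call takes as long as a camera call. They do not tell look-alikes from the thing itself.
- spotter.search_frame(picture, thing): "position" ([x, y, z] in m, in the coordinates of the camera as it stood for that picture, good to about 4 mm: the middle of the surface that is visible of it).
- spotter.regions_of(picture, thing): "pixels" (420x560 bool, what is visible of it).
- spotter.landmark_of(picture, thing): "position" ([x, y, z] in m, in the coordinates of the camera as it stood for that picture, good to about 4 mm: a listed point, or the origin of a listed thing).
The state is a dict: "clock": time; "joint_positions": joint angles; "dq": joint speeds; "tau": joint torques, N m; "position": TCP position; "tcp_rot": TCP orientation; "contact_force": force on the tool from outside, world axes, zero at the start; "moment": the same for the moment, N m; "gripper_width": finger opening in m.
Only numpy, scipy, OpenCV 4.12 (cv2) and the standard library are available. Lean on these libraries where they do the work, as an engineer would, in place of code of your own. Each camera call takes 0.05 s, during which the arm holds its last target. There are 200 camera calls.

### The job

Weigh the taller of the two steel sample pots: hang it by its eye on the hook of the spring scale, easing the load on so slowly and completely that the hook neither drops nor bounces when you let go, and leave it hanging still and untouched for at least two seconds. Then take hold of it again, lift it off so that the hook rises gently back to its top, and set the pot down upright inside the steel tray without dropping it. Do not pull the hook far below where the pot's own weight takes it, and leave everything else where it stands.

Things in the scene. Friction and masses are not known exactly. Their poses are not given: they have to be found in the camera images.
- tall_pot: the taller sample pot: closed steel cylinder 54 mm across (lid 58 mm), 60 mm high, with a flat upright hanger on the lid, 140 mm high in all. Origin at the centre of its underside, z up. The hanger lies in the pot's y-z plane, 8 mm thick (x); it is symmetric, so either way round will do. Filling, so mass, unknown: 0.2 to 0.6 kg
- tall_pot_eye (a point): the hanger's eye: middle of the underside of its crossbar, 96 mm above the pot's bottom; it rests on the hook's seat when the pot hangs. Axes as the pot's. Below it is a window 25 mm wide (y), z 60 to 96 mm of the pot; the crossbar is round, along y, 8 mm thick and 37 mm long
- tall_pot_grip (a point): middle of the grip tab that stands on the tall pot's crossbar, 126 mm above the pot's bottom: a flat tab 30 mm wide (pot's y), 8 mm thick (x), from 102 to 140 mm above the pot's bottom. Take it here from above, across its 30 mm width
- short_pot: the other, shorter and wider pot of the same make, 64 mm across and 86 mm high in all, origin at its underside; leave it alone. The two pots may have swapped places
- scale: the spring scale's stand, fixed to the worktop (its place and yaw differ each time): grey base plate 250 x 110 x 8 mm that reaches from x = -195 to +55 mm, column at the origin, 307 mm high. Origin on the worktop under the column; its -x axis is the way the hook points
- hook_seat (a point): the hook's seat, moving with the hook: middle of the flat bottom, 10 mm long (x), of the hook's trough; 130 mm in front (-x) of the column and 200 mm above the worktop when unloaded. Axes as the scale's. The hook is a flat steel strip, 10 mm wide (y), 5 mm thick (underside 5 mm below the seat), level from the column 14 mm above the seat, then down into the trough at 50 degrees
- hook_tip (a point): top of the hook's upturned tip, moving with the hook: 19 mm in front (-x) of the seat and 17 mm above it. Nothing is above the hook. The pot's window is threaded over the tip along the scale's +x, its plane square to the hook, the crossbar passing above the tip, then lowered until the crossbar lies in the trough
- hook_slide (a joint): how far the hook has sunk, m: 0 unloaded at the top stop, 0.1 bottom stop. It slides straight down on a light spring, 80 N/m (12.5 mm per newton after the first 0.2 N), lightly damped: a pot let go before the hook bears its whole weight, or while pushed down beyond that, makes it jump. Handled gently it stays slower than 0.08 m/s and never sinks beyond 0.088
- tray: open steel tray, fixed (place and yaw differ), 150 x 150 mm, 22 mm high, walls and floor 3 mm; origin at the centre of its underside. The pot's middle belongs within 40 mm of the tray's middle along both its axes
- beaker: glass-clear plastic beaker 74 mm across, 80 mm high, origin at its underside; bystander
- timer: flat white lab timer 70 x 62 x 20 mm, origin at its underside; bystander
- tub: round white tub with lid, 94 mm across, 91 mm high, origin at its underside; bystander
- marker: marker pen lying, 132 mm long along its y, 15 mm thick, origin at its underside; bystander
- dish: clear round dish 68 mm across, 14 mm high, origin at its underside; bystander
Not all that is in view belongs to the job. What is shaped like the tall_pot but orange is not meant.

How it is judged:
By the outcome, as a careful person would: the job done as asked, in the order asked, and still so for the second after the job is handed in, with the robot touching nothing.
It also fails if it takes over 67 s, if anything falls off the work surface, if the arm or the gripper's body presses on something with over 40 N, if the wrist force passes 120 N, or if a joint passes its speed limit or range.

## Working session

There is one attempt and no reset: what is moved stays moved. The work goes in short steps, Python scripts to look and compute and a shell command to move; the robot and the scene stay as the last step left them, time stands still between calls to the robot, and variables do not carry over. Pictures are saved under pics/ and viewed, about 8 in all and at most 12, crops included, and the job is handed in when it is done.

```bash
mkdir -p pics
cat > h.py <<'E'
import numpy as np, cv2
from workcell import state, vision, job, spotter
def T_world_cam(p, st=None):
    T=np.eye(4)
    if "rvec" in p:
        R=cv2.Rodrigues(np.array(p["rvec"],float))[0]; T[:3,:3]=R.T; T[:3,3]=-R.T@np.array(p["tvec"],float).ravel(); return T
    A=np.eye(4);A[:3,:3]=st["tcp_rot"];A[:3,3]=st["position"]; return A@np.array(p["T_tool_cam"])
def w(T,x): return T[:3,:3]@np.array(x)+T[:3,3]
def cloud(p,T,mask=None):
    z=p["z_map"]; m=z>0
    if mask is not None: m=m&mask
    v,u=np.nonzero(m)
    K=np.array([[p["fx"],0,p["cx"]],[0,p["fy"],p["cy"]],[0,0,1.]])
    n=cv2.undistortPoints(np.stack([u,v],1).astype(np.float64)[:,None],K,np.array(p["dist"],float))[:,0]
    zz=z[v,u]; c=np.c_[n*zz[:,None],zz]
    return c@T[:3,:3].T+T[:3,3], u, v
def save(p,n,crop=None,s=1):
    f=p["frame"][:,:,::-1]
    if crop: f=f[crop[1]:crop[3],crop[0]:crop[2]]
    cv2.imwrite("pics/"+n,cv2.resize(f,None,fx=s,fy=s))
E
python3 - <<'E'
from h import *
fr=[]
for c in ["scene","side"]:
    p=vision.grab_frame(c); T=T_world_cam(p); fr.append(p["frame"])
    print(c,T[:3,3].round(3))
    for n in ["tall_pot","tall_pot_eye","tall_pot_grip","short_pot","scale","hook_seat","hook_tip","tray","beaker","timer","tub","marker","dish"]:
        for d in spotter.landmark_of(p,n)[:3]: print(n,round(d["score"],2),w(T,d["position"]).round(3))
    save(p,c+"0.png",s=1.4)
E
```

```text
scene [-0.409 -0.483  1.405]
tall_pot 0.87 [0.39  0.288 0.004]
tall_pot 0.56 [ 0.497  0.299 -0.001]
tall_pot_eye 0.8 [0.495 0.303 0.095]
tall_pot_grip 0.87 [0.391 0.293 0.126]
tall_pot_grip 0.51 [0.493 0.304 0.123]
short_pot 0.43 [0.375 0.015 0.001]
tray 0.56 [ 0.464 -0.348  0.001]
timer 0.61 [0.372 0.017 0.002]
marker 0.55 [ 0.35  -0.167  0.001]
dish 0.74 [ 0.498  0.303 -0.001]
dish 0.52 [ 0.604  0.37  -0.002]
side [-0.158  0.691  1.058]
tall_pot 0.67 [0.387 0.296 0.   ]
tall_pot 0.57 [0.496 0.304 0.003]
tall_pot 0.44 [ 0.68   0.261 -0.001]
tall_pot_eye 0.94 [0.388 0.29  0.099]
tall_pot_eye 0.87 [0.496 0.301 0.096]
tall_pot_grip 0.9 [0.498 0.301 0.129]
tall_pot_grip 0.59 [0.39  0.296 0.128]
short_pot 0.63 [0.432 0.173 0.001]
scale 0.55 [ 0.668 -0.046  0.001]
hook_seat 0.72 [ 0.518 -0.034  0.217]
hook_seat 0.54 [ 0.533 -0.031  0.198]
tray 0.94 [ 0.465 -0.356  0.005]
timer 0.66 [0.38  0.015 0.003]
tub 0.78 [ 0.679 -0.319  0.001]
marker 0.54 [ 0.603  0.373 -0.001]
dish 0.81 [0.604 0.372 0.002]
dish 0.19 [0.497 0.3   0.095]
```

View pics/scene0.png

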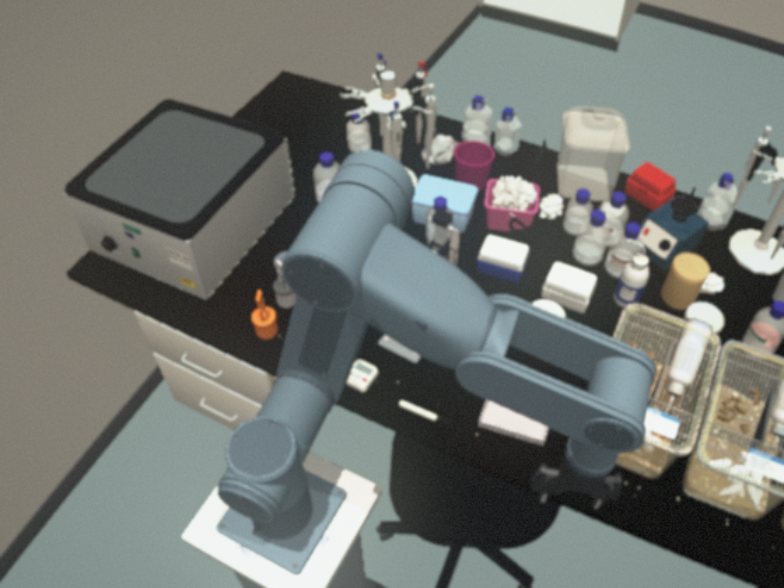

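View pics/side0.png

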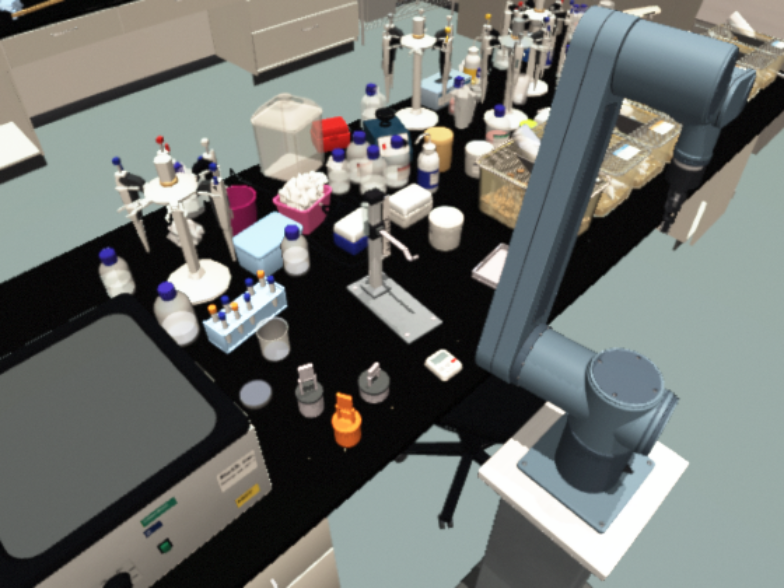

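Side view (at 1.4x scale):
- The tall steel pot is at (310,390), the orange lookalike at (345,420) and the short pot at (373,383).
- The scale column is at (376,240) with its hook at about (405,250), and the tray is at (495,268).
- The only real confusion for the tall pot is orange. I choose the steel one, world (0.497,0.302).

Next I measure the yaws and take a close crop.

Run:
```python
from h import *
p=vision.grab_frame("side"); T=T_world_cam(p)
P,u,v=cloud(p,T)
def line(Q):
    c=Q.mean(0); d=np.linalg.svd(Q[:,:2]-c[:2])[2][0]; return c.round(4), np.degrees(np.arctan2(d[1],d[0])).round(1)
def sel(c,r,z0,z1): return P[(np.hypot(P[:,0]-c[0],P[:,1]-c[1])<r)&(P[:,2]>z0)&(P[:,2]<z1)]
def show(n,Q):
    print(n,len(Q),line(Q),Q.min(0).round(3),Q.max(0).round(3))
show("tab",sel((.497,.302),.045,.107,.145)); show("lid",sel((.497,.302),.045,.052,.066))
Q=sel((.497,.302),.045,.107,.145); print(cv2.minAreaRect(Q[:,:2].astype(np.float32)*1000))
Q=sel((.465,-.355),.13,.012,.03); show("tray",Q); print(cv2.minAreaRect(Q[:,:2].astype(np.float32)*1000))
Q=sel((.60,-.04),.22,.004,.014); Q=Q[(Q[:,0]>.42)&(Q[:,1]<.08)&(Q[:,1]>-.14)]; show("base",Q); print(cv2.minAreaRect(Q[:,:2].astype(np.float32)*1000))
Q=sel((.56,-.04),.1,.185,.23); show("hook",Q)
for x in np.arange(.49,.66,.01):
    q=Q[abs(Q[:,0]-x)<.005]
    if len(q): print(round(x,3),len(q),q[:,1].mean().round(4),q[:,2].max().round(4),q[:,2].min().round(4))
show("column",sel((.668,-.046),.06,.23,.30)); show("columntop",sel((.668,-.046),.06,.302,.33))
for n in ["hook_seat","hook_tip","scale","tray","tall_pot","tall_pot_eye","tall_pot_grip","beaker"]:
    for d in spotter.landmark_of(p,n)[:2]: print(n,round(d["score"],2),w(T,d["position"]).round(3))
a=p["frame"][230:330,150:310]; b=p["frame"][120:250,230:360]
f=np.zeros((560,800,3),np.uint8); 
A=cv2.resize(a,(400,250)); B=cv2.resize(b,(390,390)); f[:250,:400]=A; f[:390,405:795]=B
cv2.imwrite("pics/crop1.png",f[:400,:,::-1])
```

```text
tab 106 (array([0.4934, 0.3043, 0.1279]), np.float64(70.2)) [0.485 0.288 0.107] [0.505 0.318 0.144]
lid 245 (array([0.4911, 0.3055, 0.0604]), np.float64(97.7)) [0.463 0.274 0.052] [0.523 0.332 0.066]
((494.2559509277344, 302.9364013671875), (30.794591903686523, 13.623854637145996), 67.77108001708984)
tray 127 (array([ 0.5158, -0.3179,  0.02  ]), np.float64(111.2)) [ 0.455 -0.417  0.012] [ 0.549 -0.263  0.028]
((523.4619750976562, -335.0567626953125), (66.73452758789062, 169.12974548339844), 27.088281631469727)
base 1938 (array([ 0.5899, -0.0268,  0.0083]), np.float64(-179.3)) [ 0.421 -0.138  0.004] [0.819 0.08  0.014]
((619.999267578125, -29.369140625), (397.186767578125, 218.0926513671875), 0.03870614990592003)
hook 208 (array([ 0.6113, -0.0374,  0.2135]), np.float64(177.9)) [ 0.515 -0.063  0.188] [ 0.659 -0.022  0.229]
0.51 1 -0.0263 0.2184 0.2184
0.52 7 -0.0331 0.2186 0.2127
0.53 5 -0.0315 0.2097 0.2
0.54 11 -0.0338 0.2064 0.1994
0.55 15 -0.0351 0.2181 0.2038
0.56 8 -0.035 0.2175 0.2122
0.57 9 -0.0364 0.2177 0.2127
0.58 8 -0.0367 0.219 0.2152
0.59 7 -0.0385 0.2175 0.2111
0.6 9 -0.0396 0.2188 0.2126
0.61 8 -0.0391 0.2199 0.2114
0.62 7 -0.0406 0.2183 0.2121
0.63 9 -0.0405 0.2186 0.213
0.64 19 -0.0421 0.2231 0.2085
0.65 71 -0.0381 0.2285 0.1881
0.66 14 -0.0339 0.2294 0.1925
column 316 (array([ 0.6609, -0.0428,  0.2633]), np.float64(86.2)) [ 0.647 -0.092  0.23 ] [ 0.685 -0.01   0.3  ]
columntop 95 (array([ 0.6634, -0.0427,  0.3081]), np.float64(79.6)) [ 0.648 -0.067  0.302] [ 0.682 -0.022  0.314]
hook_seat 0.63 [ 0.537 -0.031  0.199]
hook_seat 0.3 [ 0.665 -0.046 -0.001]
hook_tip 0.49 [ 0.52  -0.03   0.216]
scale 0.55 [ 0.667 -0.047 -0.   ]
tall_pot 0.93 [0.499 0.301 0.005]
tall_pot 0.69 [ 0.386  0.296 -0.001]
tall_pot_eye 0.78 [0.496 0.303 0.094]
tall_pot_eye 0.76 [0.391 0.287 0.098]
tall_pot_grip 0.71 [0.39  0.293 0.127]
tall_pot_grip 0.66 [ 0.536 -0.03   0.203]
beaker 0.98 [ 0.682  0.263 -0.001]
```

View pics/crop1.png

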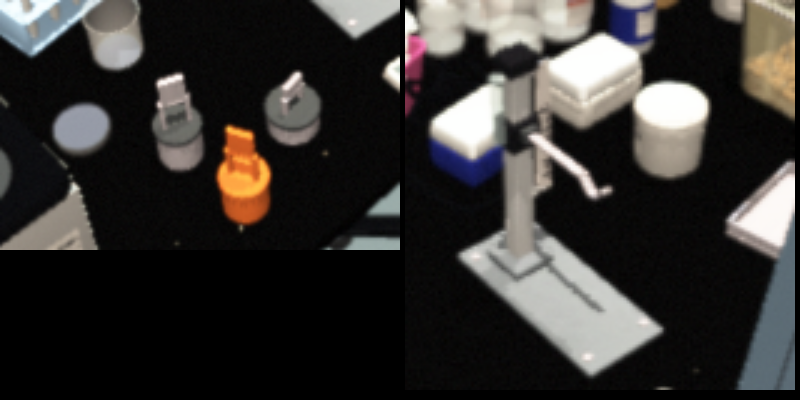

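Run:
```python
from h import *
s=state(); print(s["clock"],s["position"],np.round(s["tcp_rot"],3),s["contact_force"],s["gripper_width"]); 
y=np.array(s["tcp_rot"])[:,1]; print("jaw y deg",np.degrees(np.arctan2(y[1],y[0])))
```

```text
1.85 [ 0.17501704 -0.52141314  0.23130998] [[ 0.948  0.318  0.   ]
 [ 0.318 -0.948 -0.   ]
 [ 0.     0.    -1.   ]] [-0.11981109  0.41463478 -0.34290087] 0.0853069348915452
jaw y deg -71.44593679235525
```

```bash
python3 -m handwheel '[1,2.5,0.6,-0.5,-1, 2,5,1.2,-1,-1, 2.5,6.5,2,-1.6,-1, 3,8,2.3,-2,-1, 3.5,9,2.3,-2.4,-1, 4,10,2.3,-2.8,-1, 4.5,11,2.3,-3.2,-1, 5,12,2.3,-3.2,-1, 5,12.5,2.3,-3.2,-1, 5,12.5,2.3,-3.2,-1]'
```

```text
clock: 2.68
position: [0.3253, -0.1441, 0.3009]
tcp_rot: [[1.0, -0.011, 0.001], [-0.011, -1.0, -0.0], [0.001, 0.0, -1.0]]
contact_force: [0.6, 0.4, -0.9]
gripper_width: 0.0855
```

```bash
python3 -m handwheel '[0.5,1.2,0,-0.5,-1, 1,2.5,0,-1,-1, 1.5,3.8,0,-1.5,-1, 2,5,0,-2,-1, 2.5,6.2,0,-2.5,-1, 3,7.5,0,-3,-1, 3.5,8.8,0,-3.2,-1, 4,10,0,-3.2,-1, 4.4,11,0,-3.2,-1, 4.4,11.5,0,-3.2,-1]' | head -2
python3 -m handwheel '[0.3,1.2,0,0,-1, 0.6,2.2,0,0,-1, 0.8,3.1,0,0,-1, 0.9,3.2,0,0,-1, 0.9,3.2,0,0,-1]'
python3 - <<'E'
from h import *
s=state(); p=vision.grab_frame("wrist"); T=T_world_cam(p,s); print(s["clock"],T[:3,3].round(3))
P,u,v=cloud(p,T)
c=(.495,.303)
r=np.hypot(P[:,0]-c[0],P[:,1]-c[1])<.06
for z0,z1 in [(.134,.15),(.107,.15),(.052,.068)]:
    Q=P[r&(P[:,2]>z0)&(P[:,2]<z1)]
    if len(Q)>5: print(z0,len(Q),Q.mean(0).round(4),cv2.minAreaRect(Q[:,:2].astype(np.float32)*1000))
for n in ["tall_pot_grip","tall_pot","tall_pot_eye","short_pot"]:
    for d in spotter.landmark_of(p,n)[:3]: print(n,round(d["score"],2),w(T,d["position"]).round(4))
save(p,"w1.png")
E
```

```text
clock: 3.52
position: [0.4584, 0.2021, 0.2999]
clock: 3.93
position: [0.4841, 0.2959, 0.2996]
tcp_rot: [[0.941, -0.337, -0.001], [-0.337, -0.941, -0.0], [-0.001, 0.001, -1.0]]
contact_force: [-0.0, -0.7, -0.6]
gripper_width: 0.085
3.9333 [0.551 0.272 0.441]
0.134 238 [0.498  0.3028 0.1388] ((497.817626953125, 302.71484375), (29.108135223388672, 7.599947929382324), 69.63984680175781)
0.107 374 [0.4991 0.3022 0.1324] ((497.8138427734375, 302.5950622558594), (29.33531951904297, 7.676263332366943), 69.63984680175781)
0.052 1161 [0.5025 0.3003 0.0591] ((497.84283447265625, 303.00360107421875), (56.714210510253906, 56.6982307434082), 69.60283660888672)
tall_pot_grip 0.82 [0.3888 0.2941 0.1221]
tall_pot_grip 0.67 [0.4974 0.3025 0.1253]
tall_pot 0.67 [ 0.4981  0.3009 -0.0025]
tall_pot 0.65 [0.3985 0.2965 0.0022]
tall_pot_eye 0.97 [0.4937 0.3029 0.0954]
tall_pot_eye 0.66 [0.3888 0.2946 0.0991]
short_pot 0.78 [ 0.4387  0.1754 -0.003 ]
short_pot 0.16 [0.495  0.303  0.1223]
```

View pics/w1.png

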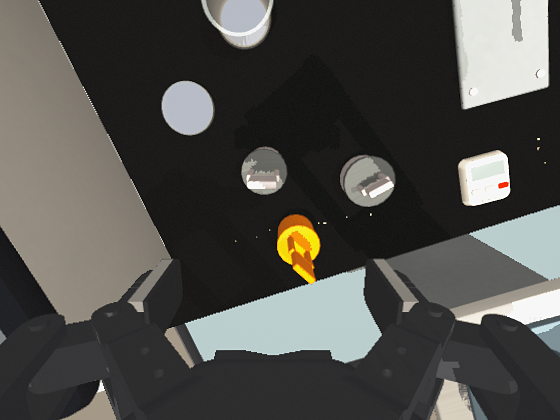

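Wrist view: the steel tall pot is at (263,172), the orange one at (298,240) and the short pot at (367,180). The tab measures 29x8 mm at z≈0.139, as it should. I'll descend in two stages.

```bash
python3 -m handwheel '[0.2,0.1,-0.3,-0.1,-1, 0.46,0.23,-1,-0.1,-1, 0.46,0.23,-2,-0.1,-1, 0.46,0.23,-3,-0.1,-1, 0.46,0.23,-3.8,-0.1,-1, 0.46,0.23,-4.2,-0.1,-1, 0.46,0.23,-4.3,-0.1,-1, 0.46,0.23,-4.3,-0.1,-1]'
python3 - <<'E'
from h import *
s=state(); p=vision.grab_frame("wrist"); T=T_world_cam(p,s)
P,u,v=cloud(p,T); c=(.4978,.3027)
Q=P[(np.hypot(P[:,0]-c[0],P[:,1]-c[1])<.03)&(P[:,2]>.11)&(P[:,2]<.15)]
print(len(Q),cv2.minAreaRect(Q[:,:2].astype(np.float32)*1000) if len(Q)>5 else "")
E
```

```text
clock: 4.85
position: [0.4975, 0.3008, 0.1701]
tcp_rot: [[0.937, -0.35, -0.002], [-0.35, -0.937, -0.001], [-0.002, 0.002, -1.0]]
contact_force: [0.5, 0.2, 1.0]
gripper_width: 0.0856
1249 ((498.0006103515625, 302.7100524902344), (29.82718849182129, 8.45850944519043), 69.02742767333984)
```

```bash
python3 -m handwheel '[0.02,0.06,-0.5,0,-1, 0.02,0.06,-1.2,0,-1, 0.02,0.06,-1.8,0,-1, 0.02,0.06,-2.1,0,-1, 0.02,0.06,-2.17,0,-1, 0.02,0.06,-2.17,0,-1]'
python3 -m handwheel '[0,0,0,0,-0.4, 0,0,0,0,0, 0,0,0,0,0.2, 0,0,0,0,0.4, 0,0,0,0,0.6, 0,0,0,0,1, 0,0,0,0,1, 0,0,0,0,1, 0,0,0,0,1, 0,0,0,0,1]'
```

```text
clock: 5.4
position: [0.4989, 0.3034, 0.1068]
tcp_rot: [[0.937, -0.35, 0.001], [-0.35, -0.937, 0.0], [0.001, -0.0, -1.0]]
contact_force: [-0.0, 0.1, 0.3]
gripper_width: 0.0855
clock: 6.23
position: [0.4987, 0.3032, 0.107]
tcp_rot: [[0.937, -0.349, 0.001], [-0.349, -0.937, -0.0], [0.001, -0.0, -1.0]]
contact_force: [-0.8, -1.5, 5.4]
gripper_width: 0.0286
```

```bash
python3 -m handwheel '[0,0,0.2,0,1, 0,0,0.7,0,1, 0,0,1.4,0,1, 0,0,2.2,0,1, 0,0,3,0,1, 0,0,3.8,0,1, 0,0,4.5,0,1, 0,0,5,0,1, 0,0,5.1,0,1, 0,0,5.1,0,1]' 
python3 -m handwheel '[0,-0.3,0,0.1,1, -0.1,-1,0,0.3,1, -0.3,-2,0,0.6,1, -0.6,-3.1,0,0.9,1, -0.9,-4.2,0,1.2,1, -1.2,-5.3,0,1.5,1, -1.5,-6.4,0,1.8,1, -1.8,-7.5,0,2.1,1, -2.1,-8.5,0,2.4,1, -2.3,-9.4,0,2.5,1]' | head -2
python3 -m handwheel '[-0.1,-0.6,0,0,1, -0.2,-1.1,0,0,1, -0.3,-1.4,0,0,1, -0.3,-1.5,0,0,1, -0.3,-1.5,0,0,1, -0.3,-1.5,0,0,1]'
cat > m.py <<'E'
from h import *
s=state(); p=vision.grab_frame("wrist"); T=T_world_cam(p,s); print(s["clock"],"F",np.round(s["contact_force"],2),"cam",T[:3,3].round(3))
P,u,v=cloud(p,T)
x,y,z=P.T
H=(x>.505)&(x<.66)&(y>-.075)&(y<.02)&(z>.15)&(z<.235)
Q=P[H]; print("hook pts",len(Q))
for a in np.arange(.51,.66,.01):
    q=Q[abs(Q[:,0]-a)<.005]
    if len(q)>2: print(round(a,3),len(q),((q[:,1].min()+q[:,1].max())/2).round(4),q[:,1].min().round(4),q[:,1].max().round(4),np.median(q[:,2]).round(4),q[:,2].max().round(4))
B=P[(x>.44)&(x<.75)&(y>-.13)&(y<.07)&(z>.003)&(z<.014)]
if len(B)>10: print("base",cv2.minAreaRect(B[:,:2].astype(np.float32)*1000))
for n in ["hook_seat","hook_tip","scale","tall_pot_grip"]:
    for d in spotter.landmark_of(p,n)[:2]: print(n,round(d["score"],2),w(T,d["position"]).round(4))
E
cat > m1.py <<'E'
from m import *
save(p,"w2.png")
E
python3 m1.py
```

```text
clock: 7.07
position: [0.4986, 0.3035, 0.2597]
tcp_rot: [[0.937, -0.349, 0.001], [-0.349, -0.937, 0.001], [0.001, -0.001, -1.0]]
contact_force: [0.4, 0.5, -4.2]
gripper_width: 0.029
clock: 7.9
position: [0.4272, 0.02, 0.2573]
clock: 8.4
position: [0.4203, -0.023, 0.2587]
tcp_rot: [[0.995, -0.095, -0.001], [-0.095, -0.995, 0.001], [-0.001, -0.001, -1.0]]
contact_force: [-0.0, 0.1, -3.8]
gripper_width: 0.029
8.4 F [-0.    0.15 -3.78] cam [ 0.491 -0.03   0.4  ]
hook pts 1272
0.52 258 -0.0325 -0.0376 -0.0274 0.2147 0.2171
0.53 248 -0.0331 -0.0382 -0.0281 0.2057 0.2134
0.54 357 -0.0338 -0.0389 -0.0287 0.1993 0.2037
0.55 409 -0.0345 -0.0394 -0.0296 0.2071 0.2133
base ((547.1808471679688, -34.487884521484375), (109.94674682617188, 147.44046020507812), 85.12361907958984)
hook_seat 0.57 [ 0.5373 -0.0364  0.1984]
hook_seat 0.54 [ 0.3505 -0.1642  0.0004]
hook_tip 0.47 [ 0.4201 -0.0252  0.2492]
tall_pot_grip 0.74 [ 0.4191 -0.0255  0.2737]
```

View pics/w2.png

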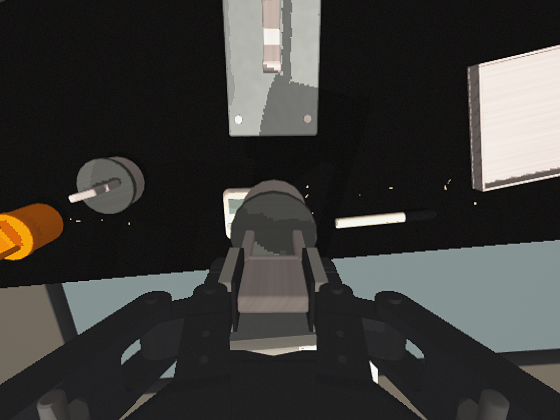

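Wrist view: the pot is held upright at (272,225). The hook lies straight ahead at (272,40), its base plate is above it, and the tray is to the right. Next I check for grip slip and find the seat precisely.

```bash
cat > m2.py <<'E'
from m import *
q=Q[Q[:,2]<.2015]; print("seat flat x",np.percentile(q[:,0],[2,50,98]).round(4),"z",np.median(q[:,2]).round(4),"y",q[:,1].mean().round(4))
t=Q[Q[:,2]>Q[Q[:,0]<.53][:,2].max()-.001]; t=t[t[:,0]<.53]; print("tip",t.mean(0).round(4))
tp=np.array(s["position"]); D=P-tp
R=np.array(s["tcp_rot"]); L=D@R   # tool coords
m=(np.hypot(L[:,0],L[:,1])<.045)
for a,b in [(.025,.045),(-.06,-.025)]:
    k=m&(D[:,2]>a)&(D[:,2]<b)&(abs(L[:,1])<.03)&(abs(L[:,0])<(.012 if a>0 else .045)); 
    if k.sum(): print("tool-rel",a,k.sum(),L[k].min(0).round(4),L[k].max(0).round(4),np.median(D[k,2]).round(4))
print("settle");
E
python3 m2.py; grep -n . /dev/null; python3 -m handwheel '[0.3,0,0,0.05,1, 0.6,-0.05,-0.2,0.1,1, 0.9,-0.1,-0.5,0.1,1, 1,-0.1,-0.7,0.1,1, 1,-0.1,-0.8,0.1,1, 1,-0.1,-0.8,0.1,1, 1,-0.1,-0.8,0.1,1, 1,-0.1,-0.8,0.1,1]'; python3 m2.py
```

```text
8.65 F [-0.42 -1.08 -3.49] cam [ 0.491 -0.03   0.401]
hook pts 1282
0.52 250 -0.0323 -0.0374 -0.0273 0.2147 0.2173
0.53 251 -0.033 -0.0381 -0.0279 0.2055 0.2132
0.54 355 -0.0337 -0.0388 -0.0285 0.1994 0.2044
0.55 426 -0.0348 -0.0399 -0.0297 0.2076 0.214
base ((547.3892822265625, -34.4683952331543), (109.84257507324219, 147.79452514648438), 85.05133819580078)
hook_seat 0.65 [ 0.538  -0.0365  0.1999]
hook_tip 0.86 [ 0.5212 -0.0318  0.2118]
tall_pot_grip 0.67 [ 0.4152 -0.0222  0.2761]
seat flat x [0.5333 0.5395 0.5449] z 0.1994 y -0.0336
tip [ 0.5199 -0.0334  0.2166]
tool-rel 0.025 2922 [-0.0099 -0.0299 -0.045 ] [ 0.012   0.0284 -0.025 ] 0.032
tool-rel -0.06 4357 [-0.0153 -0.0279  0.025 ] [0.028  0.0292 0.0566] -0.0478
settle
clock: 9.57
position: [0.4502, -0.0267, 0.2352]
tcp_rot: [[0.996, -0.084, -0.0], [-0.084, -0.996, 0.0], [-0.0, 0.0, -1.0]]
contact_force: [-0.3, 0.3, -4.4]
gripper_width: 0.0292
9.5667 F [-0.27  0.27 -4.36] cam [ 0.521 -0.033  0.377]
hook pts 2576
0.52 296 -0.0324 -0.0373 -0.0274 0.2147 0.2171
0.53 360 -0.0332 -0.0384 -0.0281 0.2053 0.2127
0.54 392 -0.0339 -0.0391 -0.0286 0.1992 0.2029
0.55 517 -0.0348 -0.0401 -0.0296 0.2082 0.2149
0.56 493 -0.0356 -0.0408 -0.0304 0.2131 0.215
0.57 506 -0.0366 -0.0417 -0.0315 0.2132 0.2155
0.58 12 -0.0349 -0.0375 -0.0324 0.2127 0.2135
base ((558.6200561523438, -35.45633316040039), (110.04328918457031, 169.04026794433594), 85.14527130126953)
hook_seat 0.78 [ 0.5353 -0.0373  0.1999]
hook_tip 0.89 [ 0.5244 -0.0346  0.2131]
tall_pot_grip 0.77 [ 0.4474 -0.0265  0.2508]
seat flat x [0.5328 0.5392 0.545 ] z 0.1992 y -0.0339
tip [ 0.5203 -0.0329  0.2164]
tool-rel 0.025 2939 [-0.0103 -0.0299 -0.045 ] [ 0.012   0.0288 -0.025 ] 0.032
tool-rel -0.06 4353 [-0.0153 -0.0278  0.0251] [0.0279 0.0293 0.0562] -0.0479
settle
```

```bash
python3 -m handwheel '[0.2,0,0,0,1, 0.5,-0.05,0,0,1, 0.9,-0.08,0,0,1, 1.3,-0.1,0,0,1, 1.7,-0.14,0,0,1, 2.1,-0.17,0,0,1, 2.4,-0.19,0,0,1, 2.7,-0.21,0,0,1, 2.9,-0.23,0,0,1, 2.96,-0.24,0,0,1]' | tail -5; python3 -m handwheel '[0,0,0,0,1, 0,0,0,0,1, 0,0,0,0,1]'
python3 - <<'E'
from h import *
p=vision.grab_frame("side"); save(p,"s2.png",(250,120,350,220),5)
E
```

```text
clock: 10.65
position: [0.5403, -0.0341, 0.235]
tcp_rot: [[0.996, -0.084, 0.0], [-0.084, -0.996, 0.0], [0.0, -0.0, -1.0]]
contact_force: [-0.2, -0.8, -5.0]
gripper_width: 0.0291
clock: 10.9
position: [0.5387, -0.0338, 0.2352]
tcp_rot: [[0.996, -0.085, -0.0], [-0.085, -0.996, 0.0], [-0.0, -0.0, -1.0]]
contact_force: [0.4, -0.3, -4.2]
gripper_width: 0.0286
```

View pics/s2.png

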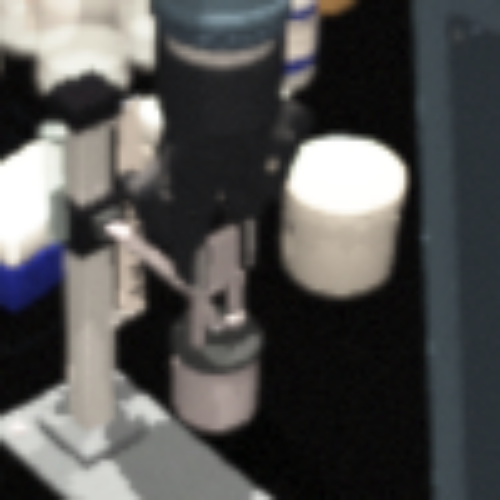

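The crossbar is over the trough: the hook strip passes through the window at (215,300) and the tip shows at (238,318). Now I average the force before lowering.

```bash
cat > f.py <<'E'
from h import *
import sys
F=[];Z=[]
for i in range(int(sys.argv[1])):
    vision.grab_frame("side"); s=state(); F.append(s["contact_force"]); Z.append(s["position"])
F=np.array(F); print(s["clock"],"F",F.mean(0).round(3),"sd",F.std(0).round(2),"pos",np.mean(Z,0).round(4),"w",round(s["gripper_width"],4))
E
python3 f.py 14
python3 -m handwheel '[0,0,-0.1,0,1, 0,0,-0.2,0,1, 0,0,-0.3,0,1, 0,0,-0.4,0,1, 0,0,-0.5,0,1, 0,0,-0.6,0,1, 0,0,-0.7,0,1, 0,0,-0.8,0,1, 0,0,-0.9,0,1, 0,0,-1,0,1]'
python3 -m handwheel '[0,0,-0.1,0,1, 0,0,-0.2,0,1, 0,0,-0.3,0,1, 0,0,-0.4,0,1, 0,0,-0.5,0,1, 0,0,-0.6,0,1, 0,0,-0.7,0,1, 0,0,-0.8,0,1, 0,0,-0.8,0,1, 0,0,-0.8,0,1]'; python3 f.py 14
```

```text
11.65 F [ 0.156  0.161 -4.197] sd [0.63 0.49 0.43] pos [ 0.5391 -0.0339  0.2353] w 0.0292
clock: 12.48
position: [0.5392, -0.0339, 0.205]
tcp_rot: [[0.996, -0.084, 0.0], [-0.084, -0.996, -0.0], [0.0, 0.0, -1.0]]
contact_force: [-0.4, -0.1, -3.7]
gripper_width: 0.029
clock: 13.32
position: [0.5392, -0.0339, 0.1811]
tcp_rot: [[0.996, -0.085, -0.0], [-0.085, -0.996, -0.0], [-0.0, 0.0, -1.0]]
contact_force: [-0.2, 0.2, -2.2]
gripper_width: 0.029
14.0167 F [-0.519 -0.152 -1.611] sd [0.63 0.42 0.53] pos [ 0.5392 -0.0339  0.1813] w 0.0287
```

```bash
python3 -m handwheel '[0,0,-0.07,0,1, 0,0,-0.15,0,1, 0,0,-0.23,0,1, 0,0,-0.31,0,1, 0,0,-0.39,0,1, 0,0,-0.46,0,1, 0,0,-0.53,0,1, 0,0,-0.59,0,1, 0,0,-0.64,0,1, 0,0,-0.67,0,1]'; python3 f.py 24
```

```text
clock: 14.85
position: [0.5393, -0.034, 0.161]
tcp_rot: [[0.996, -0.085, 0.0], [-0.085, -0.996, -0.0], [0.0, 0.0, -1.0]]
contact_force: [0.1, 1.0, -0.6]
gripper_width: 0.0287
16.05 F [ 0.152 -0.093  0.016] sd [0.5  0.52 0.65] pos [ 0.5393 -0.0339  0.1612] w 0.029
```

```bash
python3 -m handwheel '[0,0,0,0,0.5, 0,0,0,0,0.32, 0,0,0,0,0.28, 0,0,0,0,0.2, 0,0,0,0,0.1, 0,0,0,0,0, 0,0,0,0,-0.2, 0,0,0,0,-0.4, 0,0,0,0,-0.4, 0,0,0,0,-0.4]'
cat > g.py <<'E'
from h import *
s=state(); p=vision.grab_frame("wrist"); T=T_world_cam(p,s); P,u,v=cloud(p,T)
tp=np.array(s["position"]); R=np.array(s["tcp_rot"]); D=P-tp; L=D@R
k=(abs(L[:,0])<.02)&(abs(L[:,1])<.02)&(D[:,2]>.015)&(D[:,2]<.06)
Q=P[k]; print(s["clock"],"tab n",k.sum(),"rel tool",np.median(L[k],0).round(4),"rect",cv2.minAreaRect((L[k][:,:2]*1000).astype(np.float32)),"top z",np.median(Q[:,2]).round(4),"F",np.round(s["contact_force"],2),"w",round(s["gripper_width"],4))
E
python3 g.py;python3 -m handwheel '[0,0,0,0,-0.4, 0,0,0,0,-0.4, 0,0,0,0,-0.4]'|tail -1; python3 g.py
python3 - <<'E'
from h import *
p=vision.grab_frame("side"); save(p,"s3.png",(250,120,350,220),5)
E
```

```text
clock: 16.88
position: [0.5392, -0.0339, 0.1611]
tcp_rot: [[0.996, -0.085, 0.0], [-0.085, -0.996, -0.0], [0.0, 0.0, -1.0]]
contact_force: [-0.5, 0.3, 0.0]
gripper_width: 0.06
16.8833 tab n 2335 rel tool [ 0.0026  0.0011 -0.0294] rect ((-0.31758880615234375, 0.87603759765625), (29.93288803100586, 9.167681694030762), 89.857666015625) top z 0.1905 F [-0.49  0.33  0.02] w 0.06
gripper_width: 0.0596
17.1833 tab n 2323 rel tool [ 0.0025  0.0007 -0.0293] rect ((-0.4928905963897705, 0.9188518524169922), (29.82482147216797, 9.092069625854492), 89.66533660888672) top z 0.1904 F [-0.57  0.86  0.31] w 0.0596
```

View pics/s3.png

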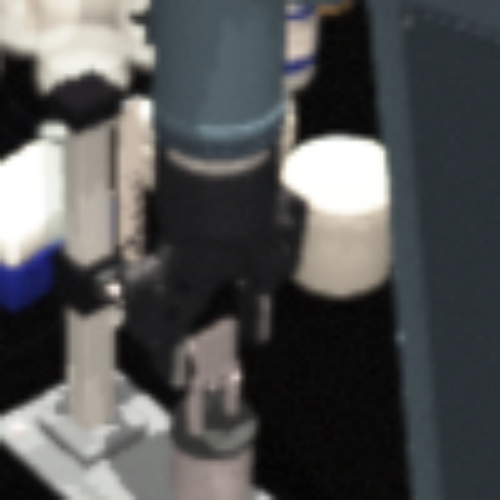

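The pot hangs on the hook at about (210,400) with the fingers open and clear of it. I wait a little over 2 s and re-check.

```bash
for i in 1 2 3; do python3 -m handwheel '[0,0,0,0,-0.4, 0,0,0,0,-0.4, 0,0,0,0,-0.4, 0,0,0,0,-0.4, 0,0,0,0,-0.4, 0,0,0,0,-0.4, 0,0,0,0,-0.4, 0,0,0,0,-0.4, 0,0,0,0,-0.4, 0,0,0,0,-0.4]' | tail -1; python3 g.py; done
```

```text
gripper_width: 0.0597
18.1167 tab n 2319 rel tool [ 0.0025  0.0007 -0.0293] rect ((-0.3160109519958496, 0.9278497695922852), (29.88279914855957, 8.954225540161133), 89.62616729736328) top z 0.1905 F [-0.17  0.27  0.81] w 0.0597
gripper_width: 0.06
19.0 tab n 2322 rel tool [ 0.0025  0.0011 -0.0292] rect ((-0.2518172264099121, 0.8748311996459961), (9.083248138427734, 29.930849075317383), 0.7076130509376526) top z 0.1904 F [ 0.49  0.3  -0.56] w 0.06
gripper_width: 0.0598
19.8833 tab n 2315 rel tool [ 0.0025  0.0011 -0.0292] rect ((-0.4680147171020508, 0.981048583984375), (8.877498626708984, 29.95231819152832), 0.24282942712306976) top z 0.1903 F [-0.12 -0.12  0.59] w 0.0598
```

```bash
python3 -m handwheel '[0,-0.03,0,0,-0.3, 0,-0.03,0,0,-0.2, 0,-0.03,0,0,0, 0,-0.03,0,0,0.1, 0,-0.03,0,0,0.2, 0,-0.03,0,0,0.25, 0,-0.03,0,0,0.3, 0,-0.03,0,0,0.36, 0,-0.03,0,0,0.5, 0,-0.03,0,0,1]'; python3 -m handwheel '[0,0,0,0,1, 0,0,0,0,1, 0,0,0,0,1, 0,0,0,0,1, 0,0,0,0,1]'; python3 f.py 6
```

```text
clock: 20.77
position: [0.5392, -0.0346, 0.1611]
tcp_rot: [[0.996, -0.084, 0.0], [-0.084, -0.996, 0.0], [0.0, -0.0, -1.0]]
contact_force: [-0.0, 1.5, 0.6]
gripper_width: 0.0287
clock: 21.18
position: [0.5392, -0.0347, 0.1611]
tcp_rot: [[0.996, -0.084, -0.0], [-0.084, -0.996, 0.0], [-0.0, -0.0, -1.0]]
contact_force: [1.2, 1.3, 0.1]
gripper_width: 0.0286
21.4833 F [ 0.54   1.72  -0.034] sd [0.35 0.43 0.73] pos [ 0.5392 -0.0347  0.1611] w 0.0289
```

```bash
U='python3 -m handwheel'; python3 -m handwheel '[0,0,0.05,0,1, 0,0,0.13,0,1, 0,0,0.23,0,1, 0,0,0.33,0,1, 0,0,0.43,0,1, 0,0,0.53,0,1, 0,0,0.63,0,1, 0,0,0.73,0,1, 0,0,0.83,0,1, 0,0,0.93,0,1]' | tail -5
python3 -m handwheel '[0,0,0.1,0,1, 0,0,0.2,0,1, 0,0,0.3,0,1, 0,0,0.4,0,1, 0,0,0.48,0,1, 0,0,0.54,0,1, 0,0,0.6,0,1, 0,0,0.66,0,1, 0,0,0.72,0,1, 0,0,0.78,0,1]' | tail -5
python3 -m handwheel '[0,0,0.06,0,1, 0,0,0.14,0,1, 0,0,0.24,0,1, 0,0,0.34,0,1, 0,0,0.44,0,1, 0,0,0.54,0,1, 0,0,0.64,0,1, 0,0,0.72,0,1, 0,0,0.77,0,1, 0,0,0.77,0,1]' | tail -5
python3 g.py
python3 - <<'E'
from h import *
p=vision.grab_frame("side"); save(p,"s4.png",(250,120,350,220),5)
E
```

```text
clock: 22.32
position: [0.5391, -0.0349, 0.1892]
tcp_rot: [[0.996, -0.085, -0.0], [-0.085, -0.996, -0.0], [-0.0, 0.0, -1.0]]
contact_force: [0.7, 0.5, -2.6]
gripper_width: 0.0289
clock: 23.15
position: [0.539, -0.0348, 0.2124]
tcp_rot: [[0.996, -0.085, -0.001], [-0.085, -0.996, 0.0], [-0.001, -0.0, -1.0]]
contact_force: [0.6, 0.5, -3.8]
gripper_width: 0.0288
clock: 23.98
position: [0.5394, -0.0349, 0.236]
tcp_rot: [[0.996, -0.084, 0.001], [-0.084, -0.996, -0.0], [0.001, 0.0, -1.0]]
contact_force: [-0.1, 0.0, -4.3]
gripper_width: 0.0286
23.9833 tab n 4942 rel tool [ 0.0031 -0.0006 -0.0305] rect ((2.3459510803222656, -0.2753334045410156), (24.938940048217773, 39.99565887451172), 1.3824021816253662) top z 0.2665 F [-0.07  0.02 -4.29] w 0.0286
```

View pics/s4.png

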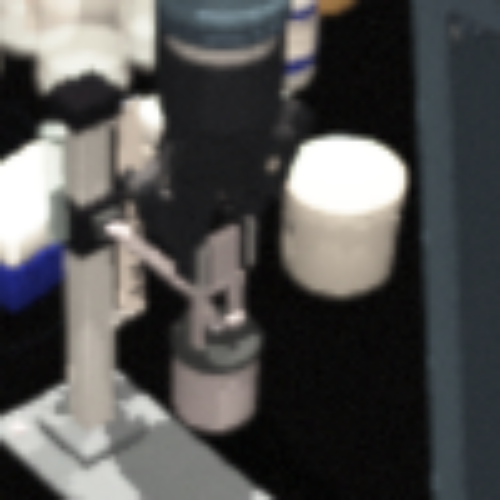

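The hook is back at the top (tip at (235,318)) and the pot is held clear of it. Now I back out and look at the tray.

```bash
python3 -m handwheel '[-0.1,0,0.05,0,1, -0.3,0.02,0.05,0,1, -0.6,0.05,0.05,0,1, -1,0.08,0.05,0,1, -1.4,0.11,0.05,0,1, -1.8,0.15,0.05,0,1, -2.2,0.19,0.05,0,1, -2.6,0.22,0.05,0,1, -3,0.25,0.05,0,1, -3.3,0.28,0.05,0,1]' | head -2
python3 -m handwheel '[-0.2,0,0,0,1, -0.4,-0.2,0,0,1, -0.5,-0.8,0,0,1, -0.6,-1.6,0,0,1, -0.7,-2.6,0,0,1, -0.7,-3.6,0,0,1, -0.7,-4.6,0,0,1, -0.7,-5.5,0,0,1, -0.7,-6,0,0,1, -0.7,-6,0,0,1]'
cat > t.py <<'E'
from h import *
s=state(); p=vision.grab_frame("wrist"); T=T_world_cam(p,s); P,u,v=cloud(p,T)
x,y,z=P.T
k=(abs(x-.465)<.13)&(abs(y+.355)<.13)&(z>.001)&(z<.03)
Q=P[k]; print(len(Q),cv2.minAreaRect((Q[:,:2]*1000).astype(np.float32)),Q.min(0).round(3),Q.max(0).round(3))
for d in spotter.landmark_of(p,"tray")[:2]: print("tray",round(d["score"],2),w(T,d["position"]).round(4))
save(p,"w5.png")
E
python3 t.py
```

```text
clock: 24.92
position: [0.4383, -0.026, 0.2369]
clock: 25.75
position: [0.4192, -0.2106, 0.237]
tcp_rot: [[0.996, -0.088, 0.0], [-0.088, -0.996, -0.002], [0.001, 0.002, -1.0]]
contact_force: [-0.4, 0.6, -4.1]
gripper_width: 0.029
17645 ((466.2176818847656, -354.74627685546875), (257.7060241699219, 258.4283447265625), 88.84717559814453) [ 0.336 -0.484  0.001] [ 0.595 -0.225  0.024]
tray 0.73 [ 0.4669 -0.3519 -0.0048]
```

View pics/w5.png

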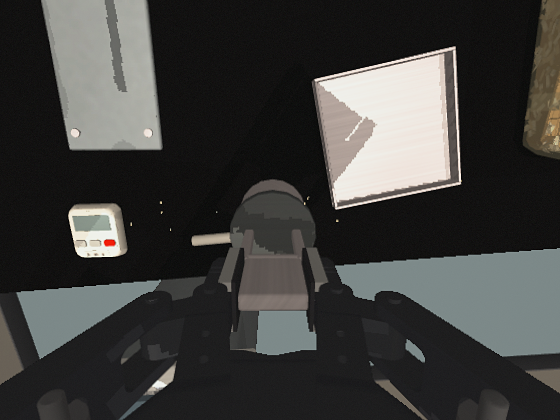

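The wrist view shows the empty tray centred at about (388,127). Two estimates put its centre at (0.466,-0.354). I carry the pot there.

```bash
python3 -m handwheel '[0.2,-0.4,0,0,1, 0.5,-1.2,0,0,1, 0.8,-2.2,0,0,1, 1.1,-3.2,0,0,1, 1.4,-4.1,0,0,1, 1.56,-4.6,0,0,1, 1.56,-4.8,0,0,1, 1.56,-4.8,0,0,1]' | head -2
python3 -m handwheel '[0,0,-0.3,0,1, 0,0,-0.8,0,1, 0,0,-1.4,0,1, 0,0,-2,0,1, 0,0,-2.6,0,1, 0,0,-3,0,1, 0,0,-3.3,0,1, 0,0,-3.5,0,1, 0,0,-3.55,0,1, 0,0,-3.55,0,1]'
python3 - <<'E'
from h import *
s=state(); p=vision.grab_frame("wrist"); T=T_world_cam(p,s); P,u,v=cloud(p,T)
x,y,z=P.T
k=(abs(x-.466)<.11)&(abs(y+.354)<.11)&(z>.014)&(z<.026)
print("rim",k.sum(),cv2.minAreaRect((P[k][:,:2]*1000).astype(np.float32)))
p2=vision.grab_frame("side");T=T_world_cam(p2)
for q,TT in((p2,T),):
  for d in spotter.landmark_of(q,"tall_pot"): print(round(d["score"],2),w(TT,d["position"]).round(4))
E
python3 f.py 4
```

```text
clock: 26.52
position: [0.4662, -0.3512, 0.2363]
clock: 27.35
position: [0.4661, -0.3499, 0.1305]
tcp_rot: [[0.996, -0.084, -0.0], [-0.084, -0.996, 0.0], [-0.0, -0.0, -1.0]]
contact_force: [0.5, 0.1, -4.3]
gripper_width: 0.0288
rim 2665 ((465.1107177734375, -349.3651123046875), (150.94264221191406, 150.28684997558594), 7.002617359161377)
0.71 [3.876e-01 2.953e-01 2.000e-04]
27.7 F [ 0.17   0.179 -4.031] sd [0.28 0.51 0.35] pos [ 0.4663 -0.3508  0.1313] w 0.029
```

```bash
python3 -m handwheel '[0,0,-0.1,0,1, 0,0,-0.2,0,1, 0,0,-0.3,0,1, 0,0,-0.4,0,1, 0,0,-0.5,0,1, 0,0,-0.55,0,1, 0,0,-0.6,0,1, 0,0,-0.6,0,1]'; python3 f.py 5; python3 -m handwheel '[0,0,-0.03,0,1, 0,0,-0.05,0,1, 0,0,-0.05,0,1]'|head -2; python3 f.py 5
```

```text
clock: 28.37
position: [0.4659, -0.3503, 0.1121]
tcp_rot: [[0.996, -0.085, -0.0], [-0.085, -0.996, 0.001], [-0.0, -0.0, -1.0]]
contact_force: [0.3, 0.0, -4.1]
gripper_width: 0.0288
28.6167 F [-0.068 -0.182 -4.235] sd [0.27 0.36 0.52] pos [ 0.4661 -0.3505  0.1126] w 0.0289
clock: 28.87
position: [0.4662, -0.3506, 0.1115]
29.1167 F [0.009 1.252 0.494] sd [0.43 0.63 1.02] pos [ 0.4662 -0.3506  0.1115] w 0.0291
```

The tray now bears the weight. I release and retreat straight up.

```bash
python3 -m handwheel '[0,0,0,0,0.5, 0,0,0,0,0.3, 0,0,0,0,0.2, 0,0,0,0,0.1, 0,0,0,0,-0.1, 0,0,0,0,-0.3, 0,0,0,0,-0.6, 0,0,0,0,-0.8, 0,0,0,0,-0.8, 0,0,0,0,-0.8]' | tail -1
python3 -m handwheel '[0,0,0.2,0,-0.8, 0,0,0.6,0,-0.8, 0,0,1.2,0,-0.8, 0,0,2,0,-0.8, 0,0,2.8,0,-0.8, 0,0,3.6,0,-0.8, 0,0,4.3,0,-0.8, 0,0,4.8,0,-0.8, 0,0,5,0,-0.8, 0,0,5,0,-0.8]'
python3 -m handwheel '[-0.5,0,0,0,-0.8, -1.2,0,0,0,-0.8, -2,0,0,0,-0.8, -2.5,0,0,0,-0.8, -2.5,0,0,0,-0.8, -2.5,0,0,0,-0.8]'|head -2
python3 - <<'E'
from h import *
s=state(); p=vision.grab_frame("wrist"); T=T_world_cam(p,s); P,u,v=cloud(p,T)
x,y,z=P.T; n=np.hypot(x-.466,y+.35)
for a,b,r in[(.125,.16,.04),(.05,.075,.04),(.014,.026,.12)]:
    k=(n<r)&(z>a)&(z<b)
    if a<.02: k&=(n>.05)
    print(a,k.sum(),cv2.minAreaRect((P[k][:,:2]*1000).astype(np.float32)),np.median(z[k]).round(4),z[k].max().round(4))
p2=vision.grab_frame("side"); T=T_world_cam(p2)
for nme in ["hook_seat","scale","tub","short_pot","timer","beaker","dish","marker"]:
    for d in spotter.landmark_of(p2,nme)[:1]: print(nme,round(d["score"],2),w(T,d["position"]).round(3))
A=cv2.resize(p["frame"],(400,300));B=cv2.resize(p2["frame"],(400,300)); cv2.imwrite("pics/f.png",np.hstack([A,B])[:,:,::-1])
E
```

```text
gripper_width: 0.0769
clock: 30.78
position: [0.4666, -0.351, 0.2631]
tcp_rot: [[0.996, -0.084, 0.003], [-0.084, -0.996, -0.003], [0.003, 0.003, -1.0]]
contact_force: [-0.9, 1.2, 0.2]
gripper_width: 0.0768
clock: 31.28
position: [0.3904, -0.3501, 0.2601]
0.125 379 ((465.31689453125, -350.6664733886719), (29.314594268798828, 7.829385757446289), 85.0894546508789) 0.1419 0.144
0.05 2012 ((465.67913818359375, -350.2899169921875), (56.304073333740234, 57.00703811645508), 85.63542175292969) 0.0621 0.0645
0.014 1789 ((465.11328125, -349.2089538574219), (150.95375061035156, 149.9715576171875), 6.9511590003967285) 0.0206 0.0237
hook_seat 0.54 [ 0.535 -0.033  0.201]
scale 0.9 [ 0.669 -0.051  0.001]
tub 0.97 [ 0.677 -0.322 -0.001]
short_pot 0.81 [0.435 0.176 0.001]
timer 0.84 [0.378 0.018 0.001]
beaker 0.59 [ 0.68   0.262 -0.002]
dish 0.58 [0.604 0.375 0.001]
```

View pics/f.png

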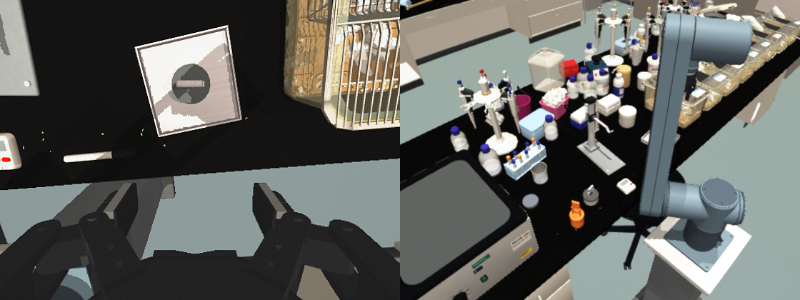

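The pot stands upright in the middle of the tray (wrist half, at (190,83)). The hook is at the top, the bystanders are in place, and the robot is clear.

```bash
python3 -c "
from workcell import job; print(job.close_job())"
```

```text
the job is handed in; nothing more can be done
None
```

The tall steel pot was weighed on the hook and now stands upright in the tray, and the job is handed in at about 31 s of the 67 s allowed.

- **Weighing:** I eased the load on until the force on the wrist averaged 0.02 N, then let go. The pot weighs about 4.2 N (0.43 kg), which sank the hook about 50 mm. It hung untouched for about 3.5 s, and its height stayed within 0.2 mm in all five readings.
- **Lift-off:** I gripped it again and raised it at about 0.035 m/s or less. The hook went back to the top; its seat then read z = 0.201 m.
- **Tray:** The pot is 1.5 mm or less from the tray's middle and upright, with the tab top at 0.142 m and the lid at 0.062 m. I let go only once the tray bore its weight.
- **Everything else:** The beaker, timer, tub, dish and short pot measured within 7 mm of where they started, about the detector's accuracy. The marker was not detected in the last check but shows in the final picture, and the orange pot was only seen there too.

I did not measure the hook's speed when I let go; the steady readings afterwards only suggest it did not jump. A sideways force of up to 1.7 N showed on the second grip and was gone once the pot was clear of the hook.

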